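Load the ornament decorating jig and snap its hold-down lever shut

ROBOT

A 6-joint arm with a two-finger parallel gripper is mounted at the origin on the work surface. World frame = base frame: x ahead of the robot, y to its left, z up, the work surface at z = 0. Lengths are in m, angles in degrees, forces in N, time in s.
With the tool pointing down it reaches from about 0.2 to 0.875 m from the base axis. Payload 3.4 kg.
Tool frame: the origin (TCP) lies midway between the tips of the shut fingers; the grasp point (between the pads) lies 19 mm behind it; z points along the fingers, y is the direction in which the jaws open and shut (so a half turn about z gives the same grasp; the last joint's range is limited). The gripper opens to 94 mm and grips with 3 to 60 N. Pads are 16 mm wide; open, the fingers measure 119 mm over their backs; the gripper's body (75 mm by 177 mm) begins 78 mm behind the grasp point.
Start: joints at [-6.933, 15.808, 86.224, -0, 77.962, -6.933], TCP at [0.575, -0, 0.205] pointing down, gripper open.
Joint ranges: [-165.64, 165.64], [-43.16, 119.46], [12.63, 154.43], [-67.54, 247.53], [6.08, 155.33], [-154.97, 154.97]. Speed limits (degrees/s): [147.25, 147.25, 180, 180, 180, 180].

INTERFACE

Orientations are given as a 3x3 rotation matrix whose columns are the frame's x, y, z axes.
In Python, from station import arm gives the robot as it stands.
- The arm moves only by the tool apply_moves, never from a script. Its argument "increments" is a list that holds one entry, the list of rows, each a list of 4 numbers: the shift along the tool's x, y, z in cm, then the turn about the tool's z in degrees. A call has exactly 8 rows; each row shifts and turns the pose as measured when the row begins, along the tool's axes as they then stand; what a row does not reach is not made up. A row lasts 1/12 s, in which the tool goes at most 41.7 mm and 7.16 degrees, less where a joint would pass 70% of its speed; a pose out of reach is approached as far as the arm can. A call with a gripper value outside its range is refused whole. "claw" is the opening in per cent of the stroke, from 0 (shut) to 100 (fully open), set as the call begins (left out, the last holds). The fingers move at their own pace and stop on an object; the grip force is fixed at half the most. Time passes only in rows, so rows that do not move let the fingers close, or fill a call up. It gives the time, the measured TCP pose, the force and the opening at its end, in the units of the state.
- arm.get_obs(): the state, without advancing time (a new reading comes with each control period).
- arm.read_camera(name): name is "scene" or "side" or "wrist"; returns a dict with "img" (384x512x3 uint8, red, green, blue), "depth" (384x512 float32, m along the optical axis (not along the pixel's ray), 0 where there is no reading), "K" (3x3 intrinsics, pixels), "R" (3x3) and "t" (3): a world point X has camera coordinates R X + t. Camera axes: x right, y down, z forward; pixel columns grow to the right and rows downward; lengths in m; the calibration is good to about 2 mm. A picture is of the moment at which its call begins.
- arm.sign_off(): hands the job in, once; it reports no verdict.
The state is a dict: "clock": time; "joint_positions": joint angles; "qd": joint speeds; "effort": joint torques, N m; "ee_pos": TCP position; "eef_rot": TCP orientation; "contact_force": force on the tool from outside, world axes, zero at the start; "ft_torque": the same for the moment, N m; "width": opening from 0.0 (shut) to 1.0 (fully open).
Only numpy, scipy, OpenCV 4.12 (cv2) and the standard library are available. Lean on these libraries where they do the work, as an engineer would, in place of code of your own. Each camera call takes 0.05 s, during which the arm holds its last target. There are 200 camera calls.

TASK

Set the round red bauble blank in the round nest of the blue jig and the yellow cracker-shaped blank in its oblong nest, both right way up, fully down in their nests and set down without dropping them. Then press the jig's red lever paddle down until the brass catch snaps over it and it stays fully down by itself, with both blanks still in place. Leave the jar, bowl, thermos and brush pot standing where they are.

Things in the scene. Friction and masses are not known exactly. Their poses are not given: they have to be found in the camera images.
- jig: Blue decorating jig fixed to the bench. Origin: on the bench under the jig; x points away from the operator's side towards the hinge, y to the left, z up. Its plate is 220 (x, from -120 to +100) x 240 (y) mm and 24 thick, with two open nests 14 deep. Two steel hinge cheeks (36 x 62 over both, 74 high) stand at x = +100, y = 0. The top edges of the nests are chamfered 2 mm.
- round_nest (a point): Centre of the floor of the round nest (68 mm diameter, floor 10 mm above the bench, rim 14 mm above the floor), at x -55, y +60 mm of the jig.
- long_nest (a point): Centre of the floor of the oblong nest (84 mm along the jig's x, 50 mm along its y, floor 10 mm above the bench, rim 14 mm above the floor), at x -55, y -60 mm of the jig.
- hinge (a point): Centre of the lever's hinge axis, parallel to the jig's y; at x +100, y 0, z 54 mm of the jig. On the steel arm (24 wide, 12 thick), 145 mm from the hinge, sits a crossbar 180 wide (jig's y) and 24 along the arm with rubber pads below. Lever down, the pads' undersides are 48 mm above the bench, 4 mm over seated blanks; a blank standing proud stops the lever.
- lever (a joint): Lever angle, rad: 0 = raised, the arm leaning 62 degrees above level from the hinge towards the operator's side (the jig's -x); grows as it is pressed; 1.08 = arm level; stop at 1.10. A spring resists with 7 to 12 N at the paddle. At about 1.08 the sprung brass catch snaps over the paddle's end and holds the lever at 1.05 to 1.09; before that it springs back up.
- paddle (a point): Centre of the upper face of the red paddle at the lever's end, 180 mm from the hinge axis along the arm, 7 mm above its centre line. Paddle: 46 mm along the arm, 64 across (jig's y), 14 thick. The brass catch, 22 wide, stands at x -120 to -99, y 0 of the jig, 83 mm high, its nose 4 mm over the lowered paddle's end: keep off it. Axes as the jig's when raised; they turn with the lever.
- bauble: Red round bauble blank, a flat disc 64 mm in diameter and 34 mm high with a brass band and brass spot on top; its foot and shoulder are chamfered, the straight side runs from 4 to 27 mm height. Origin: centre of its underside, z up. About 160 g.
- cracker: Yellow oblong blank with white stripes and a green spot on top, 80 mm (x) x 46 mm (y) x 34 mm high, its lowest 4 mm stepped in by 3 mm all round. Origin: centre of its underside, z up. Either way round is right. About 150 g.
- jar: Bystander: paint jar with green lid, 64 mm diameter, 60 mm high, origin at the centre of its underside.
- bowl: Bystander: open glass bowl, 90 mm rim diameter, 45 mm high, origin at the centre of its underside.
- thermos: Bystander: blue thermos mug with black lid, 68 mm diameter, 186 mm high, origin at the centre of its underside.
- brush_pot: Bystander: black pot, 68 mm diameter, 90 mm high, with brushes standing up to 173 mm, origin at the centre of its underside.
Not all that is in view belongs to the job. Of the things that look like the bauble, the middle-sized one is meant.

How it is judged (in metres and radians):
On the way, in this order (a step that is already met when the one before it is completed fails the run):
1. both blanks lie fully down in their matching nests (horizontal distance between bauble and round_nest below 0.006 m and z of bauble in the frame of round_nest between -0.004 and 0.003 m and angle between each of bauble, cracker's own z axis and vertical below 0.08 rad and horizontal distance between cracker and long_nest below 0.006 m and z of cracker in the frame of long_nest between -0.004 and 0.003 m), for 0.2 s.
2. the lever has snapped fully down (value of joint lever above 1.04 rad), for 0.2 s.
At the end, for the whole second after the job is handed in: The bauble lies in the round nest and the cracker in the oblong nest, each within 6 mm of the nest's centre, on its floor within 3 mm and level within 0.08 rad, at rest; the lever rests fully down (over 1.04 rad), held by its catch (all of step 1 and value of joint lever above 1.04 rad and velocity of joint lever between -0.05 and 0.05 rad/s and linear speed of each of bauble, cracker below 0.02 m/s); the robot touches nothing.
It fails at once if the jar or the bowl is pushed more than 30 mm or tipped over 0.4 rad (distance of any of jar, bowl from where it was at the start of the episode above 0.03 m or angle between any of jar, bowl's own z axis and vertical above 0.4 rad).
It fails at once if the thermos or the brush pot is pushed more than 30 mm or tipped over 0.4 rad (distance of any of thermos, brush_pot from where it was at the start of the episode above 0.03 m or angle between any of thermos, brush_pot's own z axis and vertical above 0.4 rad).
It fails at once if the bauble falls freely (faster than 0.7 m/s, a drop of about 25 mm) (linear speed of bauble above 0.7 m/s and contact force between the fingers and bauble below 0.01 N).
It fails at once if the cracker falls freely (faster than 0.7 m/s, a drop of about 25 mm) (linear speed of cracker above 0.7 m/s and contact force between the fingers and cracker below 0.01 N).
It also fails if it takes over 70 s, if anything falls off the work surface, if the arm or the gripper's body presses on something with over 40 N, if the wrist force passes 120 N, or if a joint passes its speed limit or range.

## Working session

There is one attempt and no reset: what is moved stays moved. The work goes in short steps, Python scripts to look and compute and a tool call to move; the robot and the scene stay as the last step left them, time stands still between calls to the robot, and variables do not carry over. Pictures are saved under pics/ and viewed, about 8 in all and at most 12, crops included, and the job is handed in when it is done.

Besides the shell and the picture viewer there is one more tool, called after "Emit:" as name([rows], argument=value, ...), one row to a line, values as JSON. apply_moves: Moves the arm, as the interface text tells. Its arguments: {"type":"object","properties":{"increments":{"type":"array","items":{"type":"array","items":{"type":"array","items":{"type":"number"}}}},"claw":{"type":"number"}},"required":["increments"]}

```bash
mkdir -p pics; ls; cat > h.py <<'E'
import numpy as np, cv2
from station import arm
def grab(n):
    c=arm.read_camera(n); np.savez(f'/tmp/{n}.npz',**{k:c[k] for k in('img','depth','K','R','t')}); return c
def cloud(c):
    d=c['depth']; h,w=d.shape; u,v=np.meshgrid(np.arange(w),np.arange(h))
    p=np.stack([(u-c['K'][0,2])/c['K'][0,0]*d,(v-c['K'][1,2])/c['K'][1,1]*d,d],-1)
    return (p-c['t'])@c['R']
def save(c,name): cv2.imwrite(f'pics/{name}.png',c['img'][...,::-1])
E
python3 - <<'E'
from h import *
ims=[]
for n in('scene','side','wrist'):
    c=grab(n); ims.append(c['img']); print(n,c['t'],c['R'].round(3).tolist(),c['K'][0,0])
cv2.imwrite('pics/a.png',cv2.resize(np.vstack([np.hstack(ims[:2]),np.hstack([ims[2],ims[2]*0])]),(800,600))[...,::-1])
o=arm.get_obs(); print(o)
E
```

```text
pics
scene [-0.48509318 -0.13103809  1.48781719] [[0.854, 0.52, 0.005], [0.367, -0.596, -0.714], [-0.368, 0.611, -0.7]] 402.0799874500014
side [-0.55220066  0.25848439  1.25746806] [[0.915, -0.403, -0.007], [-0.308, -0.69, -0.655], [0.259, 0.602, -0.755]] 437.71746675031807
wrist [-0.57623638 -0.02908511  0.3894952 ] [[1.0, 0.0, 0.001], [0.0, -0.961, 0.276], [0.001, -0.276, -0.961]] 282.9458819892348
{'clock': 0.15, 'joint_positions': array([-6.93040866e+00,  1.58333823e+01,  8.62360979e+01,  1.20644897e-02,
        7.79080981e+01, -6.93450178e+00]), 'qd': array([ 2.88135578e-06, -1.67172008e-02, -3.02389959e-02, -7.79126702e-02,
        1.07231637e-01,  1.65883547e-01]), 'effort': array([-8.71845544e-02, -4.03612661e+01, -2.28469563e+01, -4.13026451e-02,
        5.80996592e-01,  1.21852424e-02]), 'ee_pos': array([5.75333415e-01, 5.89340166e-05, 2.05157827e-01]), 'eef_rot': array([[-2.74019463e-05,  9.99999914e-01,  4.13320652e-04],
       [ 9.99999987e-01,  2.73369872e-05,  1.57168788e-04],
       [ 1.57157476e-04,  4.13324954e-04, -9.99999902e-01]]), 'contact_force': array([ 0.59918217, -0.87386044,  0.01799379]), 'ft_torque': array([ 0.06290146, -0.06109555, -0.01089414]), 'width': 1.0002789338434301}
```

View pics/a.png

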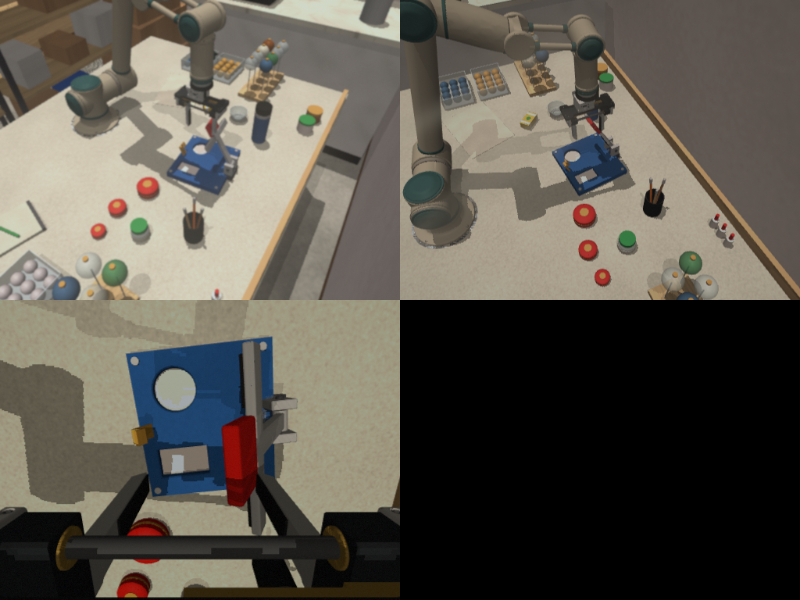

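The overview shows the jig near the image centre of the wrist view, roughly aligned with world x. The three red discs sit at side px (235,274), (240,320) and (259,355), and the middle one is the target. The yellow cracker is at about (164,152) in the side view. Next I measure all of them by depth.

```bash
cat > m.py <<'E'
from h import *
def ld(n): return dict(np.load(f'/tmp/{n}.npz'))
def blobs(c,lo,hi,minA=30,zr=(0.005,0.3)):
    P=cloud(c); hsv=cv2.cvtColor(c['img'],cv2.COLOR_RGB2HSV)
    m=cv2.inRange(hsv,lo,hi)
    m=m&((P[...,2]>zr[0])&(P[...,2]<zr[1])&(c['depth']>0)).astype(np.uint8)*255
    n,l,s,ce=cv2.connectedComponentsWithStats(m)
    for i in range(1,n):
        if s[i,4]>=minA:
            q=P[l==i]; zt=np.percentile(q[:,2],95); t=q[q[:,2]>zt-.004]
            r=cv2.minAreaRect((t[:,:2]*1000).astype(np.float32))
            print(ce[i].round(),s[i,4],'zt %.3f'%zt,'min',q.min(0).round(3),'max',q.max(0).round(3),'rect',np.round(r[0],1),np.round(r[1],1),round(r[2],1))
E
python3 - <<'E'
from m import *
for n in('scene','side'):
    c=ld(n)
    for nm,lo,hi in(('red',(0,170,80),(6,255,255)),('yellow',(20,60,100),(35,255,255)),('blue',(100,120,40),(120,255,255)),('green',(50,80,40),(80,255,255)),('dark',(0,0,0),(180,255,40))):
        print(n,nm); blobs(c,lo,hi,50)
E
```

```text
scene red
[189. 238.] 247 zt 0.047 min [ 0.441 -0.243  0.036] max [ 0.507 -0.177  0.049] rect [ 472.4 -206.8] [62.7 56.2] 26.6
scene yellow
[311. 117.] 51 zt 0.027 min [0.483 0.528 0.017] max [0.513 0.585 0.033] rect [500.8 554.7] [51.5 22. ] 67.2
[135. 360.] 53 zt 0.188 min [ 0.55  -0.582  0.018] max [ 0.678 -0.535  0.192] rect [ 640.8 -576.2] [1.9 9.1] 47.1
scene blue
[260. 199.] 916 zt 0.029 min [ 0.47  -0.018  0.019] max [0.636 0.135 0.032] rect [554.9  53.4] [160.1 144.1] 0.8
[238. 226.] 190 zt 0.029 min [ 0.516 -0.103  0.021] max [ 0.625 -0.07   0.032] rect [569.8 -88.3] [108.7  26.4] 4.2
scene green
[393. 153.] 217 zt 0.065 min [0.83  0.413 0.014] max [0.894 0.518 0.067] rect [862.7 448.2] [70.1 61.4] 72.8
[177. 288.] 310 zt 0.064 min [ 0.536 -0.392  0.053] max [ 0.588 -0.339  0.066] rect [ 562.  -363.4] [50.1 50.1] 28.5
[ 11. 297.] 62 zt 0.025 min [ 0.153 -0.601  0.017] max [ 0.234 -0.584  0.026] rect [ 196.  -591.8] [76.6  5.7] 8.9
scene dark
[337.   1.] 91 zt 0.222 min [0.177 1.264 0.197] max [0.324 1.332 0.228] rect [ 295.1 1271.9] [69.4 25.1] 27.1
[ 4. 81.] 74 zt 0.093 mi
[... 582 characters left out ...]
66 zt 0.036 min [0.381 0.306 0.005] max [0.416 0.346 0.042] rect [397.4 327.2] [ 9.8 42.1] 46.8
side blue
[245. 209.] 3240 zt 0.028 min [ 0.465 -0.11   0.007] max [0.702 0.152 0.192] rect [578.9  20.8] [218.  242.2] 5.8
side green
[263.  99.] 185 zt 0.064 min [0.821 0.412 0.036] max [0.894 0.513 0.066] rect [854.9 448. ] [68.9 64.2] 73.1
[291. 306.] 361 zt 0.063 min [ 0.531 -0.392  0.05 ] max [ 0.585 -0.336  0.065] rect [ 558.4 -364.8] [52.8 52.1] 64.1
[372. 335.] 318 zt 0.206 min [ 0.626 -0.576  0.17 ] max [ 0.675 -0.527  0.208] rect [ 651.1 -551.4] [35.7 35.9] 33.5
side dark
[323. 263.] 529 zt 0.090 min [ 0.676 -0.309  0.006] max [ 0.744 -0.242  0.097] rect [ 706.7 -277.5] [55.9 62.8] 51.1
```

```bash
python3 - <<'E'
from m import *
c=ld('side'); s=c['img'][90:390,100:400]; s=cv2.resize(s,(780,600)[:1]+(600,),interpolation=cv2.INTER_CUBIC)
cv2.imwrite('pics/b.png',s[...,::-1])
E
```

```text
(no output)
```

View pics/b.png

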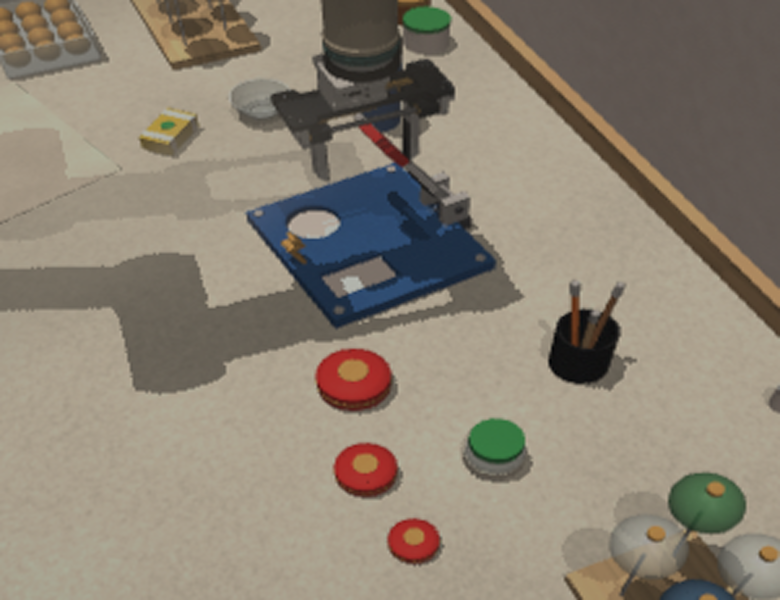

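The cracker is at about (0.417, 0.345) and the bauble at (0.428, -0.332), both standing right way up. The bystanders are clear of the approach to the bauble, so I go above it first.

Emit:
apply_moves([
  [[0,0,-4,0],[-3,-1,-2,0],[-3.8,-1.5,0,0],[-3.8,-1.5,0,0],[-3.8,-1.5,0,0],[-3.8,-1.5,0,0],[-3.8,-1.5,0,0],[-3.8,-1.5,0,0]],
], claw=100)

```text
clock: 0.82
ee_pos: [0.472, -0.2572, 0.2622]
eef_rot: [[-0.016, 1.0, -0.011], [1.0, 0.016, 0.006], [0.006, -0.011, -1.0]]
contact_force: [-1.2, -1.3, -1.3]
width: 1.001
```

Emit:
apply_moves([
  [[-3.5,-1.5,0,0],[-3.5,-1.5,0,0],[0,0,3,0],[0,0,3,0],[0,0,3,0],[0,0,0,0],[0,0,0,0],[0,0,0,0]],
])

```text
clock: 1.48
ee_pos: [0.4318, -0.3396, 0.1677]
eef_rot: [[-0.002, 1.0, -0.019], [1.0, 0.002, 0.007], [0.007, -0.019, -1.0]]
contact_force: [-1.2, -0.3, -1.0]
width: 1.003
```

```bash
python3 - <<'E'
from m import *
c=grab('wrist'); o=arm.get_obs(); print(o['ee_pos'],o['eef_rot'].round(3).tolist())
blobs(c,(0,150,60),(8,255,255),100); blobs(c,(10,80,80),(25,255,255),50)
s=grab('side'); blobs(s,(0,170,80),(6,255,255),100)
cv2.imwrite('pics/c.png',c['img'][...,::-1])
E
```

```text
[ 0.43245351 -0.34004287  0.16840015] [[-0.002, 1.0, -0.017], [1.0, 0.002, 0.005], [0.005, -0.017, -1.0]]
[298.  56.] 4486 zt 0.043 min [ 0.43  -0.247  0.019] max [ 0.51  -0.166  0.045] rect [ 469.6 -206.5] [67.9 68.9] 74.5
[260. 175.] 1836 zt 0.034 min [ 0.4   -0.362  0.013] max [ 0.462 -0.3    0.035] rect [ 430.7 -330.8] [55.5 55.3] 21.5
[265. 253.] 862 zt 0.026 min [ 0.414 -0.458  0.015] max [ 0.462 -0.409  0.027] rect [ 437.1 -433.8] [44.9 44.8] 21.2
[299.  55.] 1019 zt 0.044 min [ 0.454 -0.223  0.04 ] max [ 0.486 -0.19   0.046] rect [ 469.8 -206.5] [32.4 33.4] 1.1
[259. 178.] 419 zt 0.034 min [ 0.418 -0.345  0.031] max [ 0.444 -0.318  0.036] rect [ 430.7 -331.8] [26.1 25.4] 44.4
[265. 257.] 199 zt 0.027 min [ 0.428 -0.445  0.024] max [ 0.448 -0.424  0.028] rect [ 437.6 -434.3] [20.7 19.8] 47.7
[357. 348.] 905 zt 0.020 min [ 0.482 -0.614  0.017] max [ 0.594 -0.35   0.249] rect [ 543.6 -478.2] [ 53.1 279.7] 14.8
[240. 320.] 369 zt 0.037 min [ 0.397 -0.363  0.01 ] max [ 0.46  -0.299  0.039] rect [ 426.8 -332.3] [55.9 49.2] 32.5
[259. 355.] 255 zt 0.030 min [ 0.411 -0.457  0.012] max [ 0.459 -0.409  0.032] rect [ 435.6 -433.2] [42.1 37.4] 76.1
```

View pics/c.png

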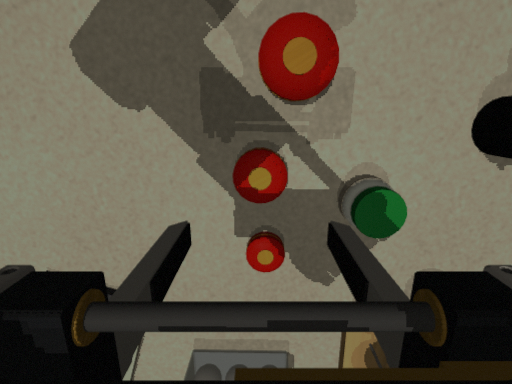

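The target is the middle disc, centred at px (260,176), i.e. (0.4305, -0.3315). The jar at px (375,210) is clear of the fingers, so I descend.

Emit:
apply_moves([
  [[0.8,0,2,0],[0,0,3,0],[0,0,3,0],[0,0,2,0],[0,0,1,0],[0,0,0,0],[0,0,0,0],[0,0,0,0]],
])

```text
clock: 2.25
ee_pos: [0.4434, -0.3385, 0.0707]
eef_rot: [[-0.008, 1.0, 0.007], [1.0, 0.008, -0.018], [-0.018, 0.007, -1.0]]
contact_force: [-0.8, -0.8, -0.2]
width: 0.998
```

Emit:
apply_moves([
  [[0.4,-0.7,1.0,0],[0.4,-0.6,1.0,0],[0,0,1,0],[0,0,0,0],[0,0,0,0],[0,0,0,0],[0,0,0,0],[0,0,0,0]],
])

```text
clock: 2.92
ee_pos: [0.4385, -0.3377, 0.0497]
eef_rot: [[-0.009, 1.0, 0.023], [0.999, 0.01, -0.033], [-0.033, 0.023, -0.999]]
contact_force: [-0.3, -0.2, -0.7]
width: 1.002
```

Emit:
apply_moves([
  [[0,0,0,0],[0,0,0,0],[0,0,0,0],[0,0,0,0],[0,0,0,0],[0,0,0,0],[0,0,0,0],[0,0,0,0]],
])

```text
clock: 3.58
ee_pos: [0.4393, -0.3385, 0.0505]
eef_rot: [[-0.009, 1.0, 0.024], [0.999, 0.01, -0.034], [-0.035, 0.024, -0.999]]
contact_force: [-1.0, -0.1, -1.1]
width: 1.002
```

```bash
python3 - <<'E'
from h import *
for i in range(4):
    o=arm.get_obs(); print(o['clock'],o['ee_pos'].round(4),o['eef_rot'][:,2].round(4),o['joint_positions'].round(3)); arm.read_camera('side')
E
```

```text
3.5833 [ 0.4393 -0.3385  0.0505] [ 0.0241 -0.0344 -0.9991] [-44.491  20.44  103.708  -0.545  53.489 -44.701]
3.6333 [ 0.4394 -0.3385  0.0505] [ 0.0241 -0.0344 -0.9991] [-44.488  20.439 103.706  -0.543  53.489 -44.701]
3.6833 [ 0.4394 -0.3385  0.0505] [ 0.0241 -0.0344 -0.9991] [-44.488  20.437 103.705  -0.545  53.49  -44.702]
3.7333 [ 0.4394 -0.3385  0.0505] [ 0.0241 -0.0344 -0.9991] [-44.488  20.437 103.708  -0.544  53.489 -44.702]
```

Emit:
apply_moves([
  [[0.6,-0.6,1.0,0],[0.5,-0.6,1.0,0],[0.2,-0.2,1,0],[0,0,0.7,0],[0,0,0,0],[0,0,0,0],[0,0,0,0],[0,0,0,0]],
])

```text
clock: 4.45
ee_pos: [0.4277, -0.3285, 0.0128]
eef_rot: [[-0.009, 1.0, 0.027], [0.999, 0.01, -0.038], [-0.038, 0.027, -0.999]]
contact_force: [-0.3, 0.2, -1.0]
width: 1.001
```

Emit:
apply_moves([
  [[-0.3,0.3,-0.3,0],[0,0,-0.2,0],[0,0,0,0],[0,0,0,0],[0,0,0,0],[0,0,0,0],[0,0,0,0],[0,0,0,0]],
])

```text
clock: 5.12
ee_pos: [0.4327, -0.3333, 0.0207]
eef_rot: [[-0.009, 0.999, 0.031], [0.999, 0.01, -0.041], [-0.041, 0.031, -0.999]]
contact_force: [-1.4, -0.5, -0.5]
width: 0.999
```

Emit:
apply_moves([
  [[0,0,0,0],[0,0,0,0],[0,0,0,0],[0,0,0,0],[0,0,0,0],[0,0,0,0],[0,0,0,0],[0,0,0,0]],
], claw=0)

```text
clock: 5.78
ee_pos: [0.4321, -0.3328, 0.0203]
eef_rot: [[-0.009, 1.0, 0.03], [0.999, 0.01, -0.04], [-0.04, 0.029, -0.999]]
contact_force: [-1.0, 0.3, 0.3]
width: 0.663
```

Emit:
apply_moves([
  [[0,0,-1,0],[0,0,-2,0],[0,0,-2,0],[0,0,-2,0],[0,0,-1,0],[0,0,0,0],[0,0,0,0],[0,0,0,0]],
])

```text
clock: 6.45
ee_pos: [0.428, -0.3276, 0.1047]
eef_rot: [[-0.009, 1.0, 0.027], [0.999, 0.01, -0.037], [-0.037, 0.026, -0.999]]
contact_force: [-0.9, 0.1, -2.8]
width: 0.668
```

```bash
python3 - <<'E'
from m import *
c=grab('side'); blobs(c,(0,170,80),(6,255,255),60)
cv2.imwrite('pics/d.png',cv2.resize(c['img'][230:380,180:330],(600,600))[...,::-1])
# jig: plate top points
for n in('side','scene'):
    c=grab(n); P=cloud(c); hsv=cv2.cvtColor(c['img'],cv2.COLOR_RGB2HSV)
    m=(cv2.inRange(hsv,(100,120,30),(120,255,255))>0)&(abs(P[...,2]-.026)<.006)&(P[...,0]>.44)&(P[...,0]<.72)&(abs(P[...,1])<.17)
    q=P[m]; r=cv2.minAreaRect((q[:,:2]*1000).astype(np.float32)); print(n,np.median(q[:,2]),r,m.sum())
E
```

```text
[245. 158.] 63 zt 0.236 min [ 0.591 -0.008  0.229] max [0.605 0.053 0.237] rect [597.  23.] [11.3 60.8] 5.0
[238. 304.] 370 zt 0.121 min [ 0.396 -0.357  0.098] max [ 0.457 -0.3    0.218] rect [ 427.  -327.8] [51.9 49.8] 12.0
[259. 355.] 250 zt 0.029 min [ 0.411 -0.458  0.011] max [ 0.459 -0.409  0.032] rect [ 435.3 -432.3] [40.6 42.5] 66.3
side 0.024065172963471618 ((612.7925415039062, 24.08277130126953), (155.69459533691406, 243.62835693359375), 5.550841808319092) 1240
scene 0.02555926560417601 ((585.6634521484375, 18.495086669921875), (213.2410888671875, 231.42636108398438), 6.140658855438232) 1731
```

View pics/d.png

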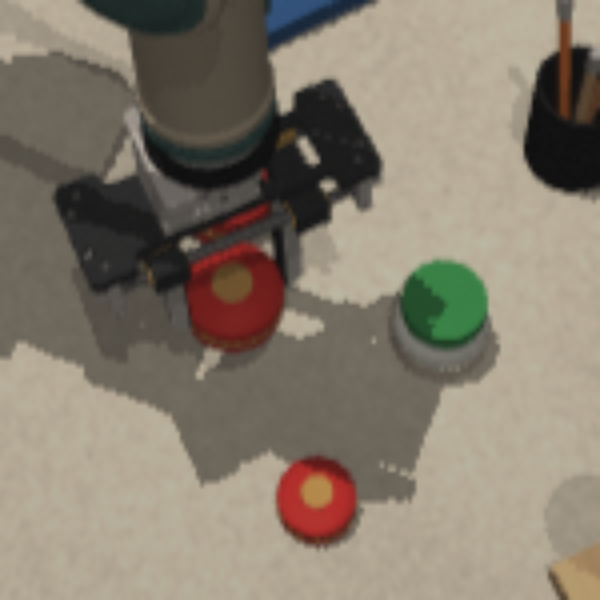

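The bauble is held level and the jar and its neighbours are undisturbed. Next is a viewing pose south of the jig, keeping the current wrist heading so the camera sees both nests.

Emit:
apply_moves([
  [[2,1,-2,0],[3,1.5,-2,0],[3,1.5,-2,0],[3,1.5,-2,0],[3,1.5,-1,0],[3,1.5,0,0],[3,1.5,0,0],[2,1,0,0]],
])

```text
clock: 7.27
ee_pos: [0.5346, -0.0979, 0.1853]
eef_rot: [[0.002, 1.0, 0.014], [1.0, -0.002, -0.029], [-0.029, 0.014, -0.999]]
contact_force: [-0.5, 0.2, -1.5]
width: 0.666
```

Emit:
apply_moves([
  [[0,0,0,0],[0,0,0,0],[0,0,0,0],[0,0,0,0],[0,0,0,0],[0,0,0,0],[0,0,0,0],[0,0,0,0]],
])

```text
clock: 7.93
ee_pos: [0.5325, -0.0979, 0.1813]
eef_rot: [[0.001, 1.0, 0.006], [1.0, -0.001, -0.027], [-0.027, 0.007, -1.0]]
contact_force: [-0.9, -1.0, -2.7]
width: 0.668
```

```bash
python3 - <<'E'
from m import *
c=grab('wrist'); o=arm.get_obs(); print(o['ee_pos'],o['eef_rot'].round(3).tolist(),o['joint_positions'].round(1))
cv2.imwrite('pics/e.png',c['img'][...,::-1])
P=cloud(c); hsv=cv2.cvtColor(c['img'],cv2.COLOR_RGB2HSV)
m=(cv2.inRange(hsv,(100,120,20),(120,255,255))>0)&(abs(P[...,2]-.024)<.006)
q=P[m]; print(m.sum(),np.median(q[:,2]),cv2.minAreaRect((q[:,:2]*1000).astype(np.float32)))
m=(P[...,2]>.004)&(P[...,2]<.016)&(P[...,0]>.45)&(P[...,0]<.62)&(P[...,1]>-.09)&(P[...,1]<.13)
n,l,s,ce=cv2.connectedComponentsWithStats(m.astype(np.uint8))
for i in range(1,n):
    if s[i,4]>200:
        q=P[l==i]; print(ce[i].round(),s[i,4],np.median(q[:,2]),cv2.minAreaRect((q[:,:2]*1000).astype(np.float32)),q.mean(0))
E
```

```text
[ 0.53248371 -0.09789221  0.18130406] [[0.001, 1.0, 0.006], [1.0, -0.001, -0.027], [-0.027, 0.006, -1.0]] [-16.8  13.4  93.1  -1.5  72.7 -16.3]
26920 0.02270919194905279 ((585.1460571289062, 0.4479217529296875), (219.59365844726562, 197.55703735351562), 6.12902307510376)
[256.  21.] 2632 0.00902857050649478 ((531.3231201171875, 68.22030639648438), (67.72046661376953, 46.64125442504883), 0.26442599296569824) [0.53123543 0.07114463 0.00907564]
[267. 129.] 3059 0.009098229931834918 ((544.1735229492188, -43.170448303222656), (84.3891830444336, 50.003238677978516), 6.090520858764648) [ 0.54443914 -0.04296281  0.00920134]
```

View pics/e.png

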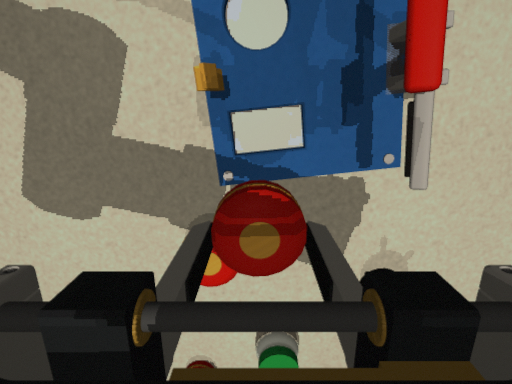

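The view shows the round nest at px (256,21), the oblong nest at (267,129), and the held bauble at (259,228). Next I measure the held bauble's offset from the TCP with the same camera.

```bash
python3 - <<'E'
from m import *
c=ld('wrist'); P=cloud(c); o=arm.get_obs(); p=o['ee_pos']; R=o['eef_rot']
hsv=cv2.cvtColor(c['img'],cv2.COLOR_RGB2HSV)
for nm,m in(('all',cv2.inRange(hsv,(0,120,40),(25,255,255))>0),('spot',cv2.inRange(hsv,(12,80,60),(25,255,255))>0)):
    m=m&(np.linalg.norm(P-p,axis=-1)<.06)&(P[...,2]>.13)
    L=(P[m]-p)@R
    zt=np.median(L[:,2]) if nm=='spot' else np.percentile(L[:,2],20)
    t=L[L[:,2]<zt+.005] if nm=='all' else L
    # plane normal
    a=np.linalg.svd(t-t.mean(0),full_matrices=False)[2][2]
    print(nm,m.sum(),'z',zt,cv2.minEnclosingCircle((t[:,:2]*1000).astype(np.float32)),t.mean(0).round(4),a.round(3),(R@a).round(3))
    if nm=='all': print(cv2.minEnclosingCircle((L[:,:2]*1000).astype(np.float32)),L[:,:2].min(0),L[:,:2].max(0))
E
```

```text
all 7137 z -0.013120861528143504 ((1.2282625436782837, -0.6526424884796143), 32.105525970458984) [ 0.0051 -0.0003 -0.0121] [ 0.002  0.013 -1.   ] [0.006 0.029 1.   ]
((1.444219708442688, 0.05406574904918671), 32.84420394897461) [-0.03006009 -0.03107786] [0.0340987  0.03223325]
spot 1387 z -0.012964657635733604 ((12.898473739624023, -7.383864402770996), 35.70199966430664) [ 0.0055  0.0004 -0.0104] [-0.434 -0.005  0.901] [ 0.001 -0.458 -0.889]
```

Emit:
apply_moves([
  [[0,-2,0,-7],[0,0,0,-7],[0,0,0,-7],[0,0,0,-7],[0,0,0,-7],[0,0,0,-7],[0,0,0,-7],[0,0,0,-7]],
])

```text
clock: 8.65
ee_pos: [0.5111, -0.1003, 0.1822]
eef_rot: [[-0.842, 0.54, 0.008], [0.539, 0.842, -0.028], [-0.022, -0.019, -1.0]]
contact_force: [-0.8, 0.6, -2.1]
width: 0.665
```

Emit:
apply_moves([
  [[0,0,0,-7],[0,0,0,-7],[0,0,0,-7],[0,0,0,-7],[0,0,0,-7],[0,0,0,-5],[0,0,0,0],[0,0,0,0]],
])

```text
clock: 9.32
ee_pos: [0.5108, -0.1021, 0.1833]
eef_rot: [[-0.989, -0.146, 0.01], [-0.146, 0.989, -0.029], [-0.006, -0.03, -1.0]]
contact_force: [-2.1, -0.7, -1.4]
width: 0.67
```

Emit:
apply_moves([
  [[-0.6,2,0,2],[-0.6,2.5,0,0],[-0.7,2.5,0,0],[-0.7,2.5,0,0],[-0.7,2.5,0,0],[-0.7,2.5,0,0],[-0.7,2.5,0,0],[0,0,0,0]],
])

```text
clock: 9.98
ee_pos: [0.542, 0.0761, 0.1788]
eef_rot: [[-0.997, -0.082, 0.013], [-0.082, 0.996, -0.03], [-0.011, -0.031, -0.999]]
contact_force: [-1.1, 0.6, -2.6]
width: 0.668
```

Emit:
apply_moves([
  [[0,0,2,0],[0,0,2.5,0],[0,0,2.5,0],[0,0,1,0],[0,0,0,0],[0,0,0,0],[0,0,0,0],[0,0,0,0]],
])

```text
clock: 10.65
ee_pos: [0.546, 0.0729, 0.0991]
eef_rot: [[-0.997, -0.073, 0.02], [-0.074, 0.997, -0.032], [-0.018, -0.033, -0.999]]
contact_force: [-1.2, -0.4, -2.6]
width: 0.667
```

Emit:
apply_moves([
  [[0.8,0.4,0.5,0],[0.7,0.3,1,0],[0,0,1,0],[0,0,1,0],[0,0,0.5,0],[0,0,0,0],[0,0,0,0],[0,0,0,0]],
])

```text
clock: 11.32
ee_pos: [0.5333, 0.0777, 0.0595]
eef_rot: [[-0.997, -0.071, 0.029], [-0.072, 0.997, -0.031], [-0.026, -0.033, -0.999]]
contact_force: [-1.4, -0.2, -2.6]
width: 0.669
```

```bash
cat > held.py <<'E'
from m import *
def held():
    o=arm.get_obs(); p=o['ee_pos'];R=o['eef_rot']; c=grab('wrist'); P=cloud(c); hsv=cv2.cvtColor(c['img'],cv2.COLOR_RGB2HSV)
    m=(cv2.inRange(hsv,(0,120,40),(25,255,255))>0)&(np.linalg.norm(P-p,axis=-1)<.06)
    L=(P[m]-p)@R; zt=np.percentile(L[:,2],20); t=L[L[:,2]<zt+.005]; a=np.linalg.svd(t-t.mean(0),full_matrices=False)[2][2]; a*=-np.sign(a[2])
    (x,y),r=cv2.minEnclosingCircle((L[:,:2]*1000).astype(np.float32))
    top=np.array([x/1000,y/1000,zt]); und=p+R@(top-a*.034)
    print('tool',top.round(4),'r',r,'normal',(R@a).round(3),'underside',und.round(4)); return c,P
E
python3 - <<'E'
from held import *
c,P=held(); print(arm.get_obs()['ee_pos'])
s=grab('side'); blobs(s,(0,170,80),(6,255,255),60)
E
```

```text
tool [ 0.0019  0.0003 -0.0131] r 33.52303695678711 normal [-0.032  0.044  0.999] underside [0.5322 0.0768 0.0387]
[0.53349961 0.0776667  0.0596991 ]
[235. 275.] 489 zt 0.046 min [ 0.427 -0.247  0.024] max [ 0.506 -0.167  0.048] rect [ 467.1 -205.8] [64.8 60.6] 84.7
[259. 355.] 249 zt 0.029 min [ 0.411 -0.458  0.014] max [ 0.459 -0.409  0.032] rect [ 435.3 -432.2] [40.5 42.3] 64.9
```

Emit:
apply_moves([
  [[0.1,0,0.7,0],[0,0,0.7,0],[0,0,0.4,0],[0,0,0,0],[0,0,0,0],[0,0,0,0],[0,0,0,0],[0,0,0,0]],
])

```text
clock: 12.08
ee_pos: [0.534, 0.0769, 0.0404]
eef_rot: [[-0.997, -0.071, 0.031], [-0.072, 0.997, -0.031], [-0.028, -0.034, -0.999]]
contact_force: [-1.9, 0.3, -2.0]
width: 0.67
```

Emit:
apply_moves([
  [[0.2,0,0.3,0],[0,0,0.3,0],[0,0,0.2,0],[0,0,0,0],[0,0,0,0],[0,0,0,0],[0,0,0,0],[0,0,0,0]],
])

```text
clock: 12.75
ee_pos: [0.5326, 0.0765, 0.0321]
eef_rot: [[-0.997, -0.071, 0.032], [-0.072, 0.997, -0.031], [-0.03, -0.034, -0.999]]
contact_force: [-0.6, 0.1, -2.2]
width: 0.672
```

Emit:
apply_moves([
  [[0,0,0.15,0],[0,0,0,0],[0,0,0,0],[0,0,0,0],[0,0,0,0],[0,0,0,0],[0,0,0,0],[0,0,0,0]],
])

```text
clock: 13.42
ee_pos: [0.5332, 0.0765, 0.032]
eef_rot: [[-0.997, -0.071, 0.034], [-0.072, 0.997, -0.031], [-0.031, -0.034, -0.999]]
contact_force: [-1.3, -0.2, -0.1]
width: 0.669
```

Emit:
apply_moves([
  [[0,0,0,0],[0,0,0,0],[0,0,0,0],[0,0,0,0],[0,0,0,0],[0,0,0,0],[0,0,0,0],[0,0,0,0]],
], claw=100)

```text
clock: 14.08
ee_pos: [0.5341, 0.0764, 0.0325]
eef_rot: [[-0.997, -0.071, 0.035], [-0.072, 0.997, -0.031], [-0.033, -0.034, -0.999]]
contact_force: [-2.1, -0.2, 0.4]
width: 1.001
```

Emit:
apply_moves([
  [[0,0,-1,0],[0,0,-2,0],[0,0,-3,0],[0,0,-3,0],[0,0,-3,0],[0,0,-2,0],[0,0,0,0],[0,0,0,0]],
])

```text
clock: 14.75
ee_pos: [0.5276, 0.0811, 0.1816]
eef_rot: [[-0.997, -0.071, 0.034], [-0.072, 0.997, -0.031], [-0.031, -0.034, -0.999]]
contact_force: [-1.5, -0.2, -1.7]
width: 1.001
```

```bash
python3 - <<'E'
from m import *
for n in('wrist','side','scene'):
    c=grab(n); print(n); blobs(c,(0,150,60),(8,255,255),60); 
    P=cloud(c); hsv=cv2.cvtColor(c['img'],cv2.COLOR_RGB2HSV)
    m=(cv2.inRange(hsv,(0,120,40),(25,255,255))>0)&(np.hypot(P[...,0]-.5314,P[...,1]-.0761)<.035)
    t=P[m]; print(len(t)); t=t[t[:,2]>np.percentile(t[:,2],90)-.004]; print(t.mean(0),np.median(t[:,2]),np.linalg.svd(t-t.mean(0),full_matrices=False)[2][2])
print(arm.get_obs()['joint_positions'].round(1))
E
```

```text
wrist
[ 26. 108.] 2664 zt 0.043 min [ 0.43  -0.227  0.02 ] max [ 0.51  -0.165  0.045] rect [ 471.3 -192.6] [45.4 69.6] 78.9
[258. 179.] 1760 zt 0.044 min [0.499 0.044 0.026] max [0.563 0.106 0.045] rect [532.1  74.7] [55.3 55.2] 54.2
[166. 369.] 1679 zt 0.234 min [0.589 0.007 0.227] max [0.605 0.055 0.235] rect [596.4  30.7] [12.2 48. ] 7.4
3214
[0.50459344 0.08628777 0.30486341] 0.3046239304353734 [0.84048473 0.05982015 0.53852295]
side
[247. 161.] 91 zt 0.237 min [ 0.591 -0.011  0.2  ] max [0.62  0.053 0.238] rect [596.7  22.4] [11.4 62.5] 6.1
[220. 198.] 209 zt 0.046 min [0.499 0.041 0.027] max [0.558 0.105 0.051] rect [527.2  72. ] [52.8 56.8] 78.2
[236. 275.] 528 zt 0.046 min [ 0.426 -0.247  0.01 ] max [ 0.506 -0.165  0.049] rect [ 466.9 -207.1] [67.7 69.5] 66.9
[259. 355.] 267 zt 0.029 min [ 0.411 -0.458  0.014] max [ 0.459 -0.409  0.032] rect [ 435.7 -432.7] [41.7 40.1] 2.2
263
[0.5286717  0.07225556 0.04451708] 0.044271262086324564 [0.0048668  0.00328242 0.99998277]
scene
[254. 189.] 77 zt 0.048 min [0.509 0.044 0.035] max [0.554 0.082 0.051] rect [527.4  62. ] [25.4 44.2] 53.5
[189. 239.] 346 zt 0.047 min [ 0.441 -0.246  0.03 ] max [ 0.51  -0.172  0.049] rect [ 472.6 -207. ] [66.2 59.9] 30.5
[125. 295.] 161 zt 0.030 min [ 0.422 -0.457  0.017] max [ 0.462 -0.414  0.033] rect [ 440.1 -433.8] [36.3 37.8] 17.6
164
[0.5314675  0.07038851 0.0464722 ] 0.046539001259027345 [ 0.03653952  0.00200698 -0.99933019]
[  2.6  12.3  94.9  -2.   71.1 -90.9]
```

The bauble is seated: its top is at 44 mm, level, and within about 1–2 mm of the nest centre. Next is the cracker, so I locate it and the nearby bystanders.

```bash
python3 - <<'E'
from m import *
for n in('scene','side'):
    c=ld(n); P=cloud(c); hsv=cv2.cvtColor(c['img'],cv2.COLOR_RGB2HSV)
    m=(P[...,2]>.012)&(P[...,2]<.19)&(P[...,0]>.3)&(P[...,0]<.85)&(P[...,1]>.17)&(P[...,1]<.6)&(c['depth']>0)
    k,l,s,ce=cv2.connectedComponentsWithStats(m.astype(np.uint8))
    for i in range(1,k):
        if s[i,4]>40: q=P[l==i]; print(n,ce[i].round(),s[i,4],q.min(0).round(3),q.max(0).round(3),np.round(cv2.minAreaRect((q[q[:,2]>np.percentile(q[:,2],95)-.006][:,:2]*1000).astype(np.float32))[0],0),cv2.minAreaRect((q[q[:,2]>np.percentile(q[:,2],95)-.006][:,:2]*1000).astype(np.float32))[1:])
E
```

```text
scene [330. 135.] 1708 [0.477 0.242 0.012] [0.739 0.6   0.19 ] [619. 407.] ((130.5575714111328, 372.09991455078125), 21.80472183227539)
scene [274. 135.] 162 [0.406 0.324 0.013] [0.466 0.393 0.041] [434. 360.] ((52.70667266845703, 50.24025344848633), 42.94111251831055)
scene [304. 143.] 347 [0.518 0.319 0.012] [0.605 0.412 0.05 ] [562. 364.] ((84.08209228515625, 93.16119384765625), 28.589624404907227)
scene [387. 151.] 199 [0.823 0.414 0.012] [0.85  0.567 0.067] [836. 492.] ((27.003185272216797, 149.73739624023438), 0.1441323310136795)
side [175.  99.] 662 [0.478 0.523 0.012] [0.604 0.6   0.19 ] [536. 568.] ((109.33708190917969, 51.360252380371094), 14.190494537353516)
side [248. 120.] 1114 [0.67  0.24  0.012] [0.85  0.566 0.19 ] [703. 277.] ((67.2528076171875, 65.25537109375), 11.072063446044922)
side [195. 140.] 163 [0.519 0.319 0.012] [0.573 0.406 0.05 ] [536. 361.] ((37.18134689331055, 87.90241241455078), 6.221549987792969)
side [164. 154.] 308 [0.38  0.304 0.012] [0.467 0.395 0.04 ] [423. 352.] ((80.83609008789062, 48.91645431518555), 43.9102668762207)
```

Emit:
apply_moves([
  [[0.5,2.5,0,0],[0.5,4,0,0],[0.5,4,0,0],[0.5,4,0,0],[0.7,4,0,0],[0.7,4,0,0],[0.7,4,0,0],[0.5,3,0,0]],
])

```text
clock: 15.57
ee_pos: [0.4537, 0.3725, 0.151]
eef_rot: [[-0.998, -0.058, 0.006], [-0.058, 0.997, -0.046], [-0.003, -0.046, -0.999]]
contact_force: [-1.2, 0.0, -1.0]
width: 1.0
```

Emit:
apply_moves([
  [[0,0,0,-7],[0,0,0,-7],[0,0,0,-7],[0,0,0,-7],[0,0,0,-7],[0,0,0,-5],[0,0,0,0],[0,0,0,0]],
])

```text
clock: 16.23
ee_pos: [0.4417, 0.3768, 0.1311]
eef_rot: [[-0.711, -0.703, -0.023], [-0.701, 0.71, -0.062], [0.059, -0.028, -0.998]]
contact_force: [-1.0, -0.2, -0.8]
width: 1.001
```

```bash
cat > crk.py <<'E'
from m import *
def crk(n='wrist'):
    o=arm.get_obs(); p=o['ee_pos'];R=o['eef_rot']; print(p.round(4),R.round(3).tolist(),o['joint_positions'].round(1))
    c=grab(n); P=cloud(c)
    m=(P[...,2]>.026)&(P[...,2]<.045)&(np.hypot(P[...,0]-.423,P[...,1]-.352)<.07)
    k,l,s,ce=cv2.connectedComponentsWithStats(m.astype(np.uint8)); i=1+s[1:,4].argmax()
    q=P[l==i]; t=q[abs(q[:,2]-np.median(q[:,2]))<.004]
    print(n,ce[i],len(t),np.median(t[:,2]),cv2.minAreaRect((t[:,:2]*1000).astype(np.float32))); return c
E
python3 - <<'E'
from crk import *
c=crk(); cv2.imwrite('pics/f.png',c['img'][...,::-1]); crk('side')
E
```

```text
[0.4417 0.3768 0.1311] [[-0.711, -0.703, -0.023], [-0.701, 0.71, -0.062], [0.059, -0.028, -0.998]] [ 35.   21.   89.5  -2.2  72.6 -98.9]
wrist [255.50593431 169.21142699] 3622 0.032792916053300744 ((425.8837585449219, 351.14251708984375), (80.02831268310547, 46.42231369018555), 44.48138427734375)
[0.4415 0.3766 0.131 ] [[-0.711, -0.703, -0.023], [-0.701, 0.71, -0.062], [0.06, -0.028, -0.998]] [ 35.   21.   89.5  -2.2  72.6 -98.9]
side [164.16326531 152.46122449] 198 0.03403457720382235 ((423.3547668457031, 350.36224365234375), (86.01337432861328, 48.778533935546875), 45.308509826660156)
```

View pics/f.png

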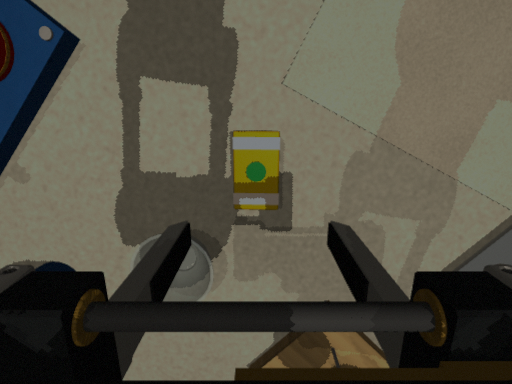

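Emit:
apply_moves([
  [[1.2,-0.2,0,0],[1.2,-0.2,1,0],[0,0,2,0],[0,0,2,0],[0,0,1,0],[0,0,0,0],[0,0,0,0],[0,0,0,0]],
])

```text
clock: 17.0
ee_pos: [0.4266, 0.3524, 0.071]
eef_rot: [[-0.719, -0.695, -0.021], [-0.693, 0.719, -0.06], [0.057, -0.029, -0.998]]
contact_force: [-1.3, 0.4, -1.1]
width: 1.0
```

Emit:
apply_moves([
  [[-0.1,0.1,1.5,0],[0,0,1.5,0],[0,0,1.2,0],[0,0,0.8,0],[0,0,0,0],[0,0,0,0],[0,0,0,0],[0,0,0,0]],
])

```text
clock: 17.67
ee_pos: [0.4318, 0.3552, 0.0264]
eef_rot: [[-0.721, -0.693, -0.008], [-0.691, 0.721, -0.052], [0.042, -0.031, -0.999]]
contact_force: [-1.2, 1.1, -1.3]
width: 1.001
```

Emit:
apply_moves([
  [[0.4,0.1,0.4,0],[0.3,0,0.3,0],[0,0,0,0],[0,0,0,0],[0,0,0,0],[0,0,0,0],[0,0,0,0],[0,0,0,0]],
])

```text
clock: 18.33
ee_pos: [0.4264, 0.351, 0.0211]
eef_rot: [[-0.721, -0.692, -0.005], [-0.691, 0.721, -0.05], [0.038, -0.032, -0.999]]
contact_force: [-1.7, 0.5, 1.0]
width: 0.997
```

Emit:
apply_moves([
  [[0,0,0,0],[0,0,0,0],[0,0,0,0],[0,0,0,0],[0,0,0,0],[0,0,0,0],[0,0,0,0],[0,0,0,0]],
], claw=0)

```text
clock: 19.0
ee_pos: [0.4266, 0.3513, 0.0211]
eef_rot: [[-0.722, -0.692, -0.005], [-0.691, 0.721, -0.049], [0.038, -0.032, -0.999]]
contact_force: [-1.0, -0.4, -1.8]
width: 0.485
```

Emit:
apply_moves([
  [[0,0,-1,0],[0,0,-2,0],[0,0,-3,0],[0,0,-3,0],[0,0,-3,0],[0,0,-3,0],[0,0,0,0],[0,0,0,0]],
])

```text
clock: 19.67
ee_pos: [0.4249, 0.3573, 0.178]
eef_rot: [[-0.721, -0.693, -0.012], [-0.691, 0.721, -0.054], [0.046, -0.031, -0.998]]
contact_force: [-2.2, 0.4, -2.9]
width: 0.485
```

Emit:
apply_moves([
  [[0,0,0,7],[0,0,0,7],[0,0,0,7],[0,0,0,7],[0,0,0,7],[0,0,0,3],[0,0,0,0],[0,0,0,0]],
])

```text
clock: 20.33
ee_pos: [0.418, 0.3521, 0.1663]
eef_rot: [[-0.996, -0.081, -0.028], [-0.079, 0.995, -0.065], [0.033, -0.063, -0.997]]
contact_force: [-0.9, -0.2, -1.8]
width: 0.489
```

```bash
cat > hc.py <<'E'
from m import *
def hc(save_as=None):
    o=arm.get_obs(); p=o['ee_pos'];R=o['eef_rot']; c=grab('wrist'); P=cloud(c); L=(P-p)@R
    hsv=cv2.cvtColor(c['img'],cv2.COLOR_RGB2HSV)
    m=(abs(L[...,0])<.055)&(abs(L[...,1])<.028)&(abs(L[...,2]+.013)<.006)&((hsv[...,1]>60)|(hsv[...,2]>110))
    k,l,s,ce=cv2.connectedComponentsWithStats(m.astype(np.uint8)); i=1+s[1:,4].argmax()
    t=L[l==i]; a=np.linalg.svd(t-t.mean(0),full_matrices=False)[2][2]; a*=-np.sign(a[2])
    r=cv2.minAreaRect((t[:,:2]*1000).astype(np.float32)); zt=np.median(t[:,2])
    und=p+R@(np.array([r[0][0]/1e3,r[0][1]/1e3,zt])-.034*a)
    print('p',p.round(4),'tx ang',np.degrees(np.arctan2(R[1,0],R[0,0])).round(1),'z',R[:,2].round(3)); print(len(t),'rect',np.round(r[0],1),np.round(r[1],1),r[2],'zt',zt,'n',(R@a).round(3),'und',und.round(4))
    if save_as: save(c,save_as)
    return c,P
if __name__=='__main__': hc()
E
python3 hc.py
```

```text
p [0.418  0.3521 0.1663] tx ang -175.5 z [-0.028 -0.065 -0.997]
6841 rect [ 8.9 -0.8] [63.5 47.7] 0.09340846538543701 zt -0.01135590084862389 n [-0.011  0.034  0.999] und [0.4098 0.3502 0.144 ]
```

Emit:
apply_moves([
  [[-0.7,-2.5,0,-1.6],[-0.7,-3.5,0,0],[-0.8,-3.5,0,0],[-0.8,-3.5,0,0],[-0.8,-3.5,0,0],[-0.8,-3.5,0,0],[-0.8,-3.5,0,0],[-0.8,-3.5,0,0]],
])

```text
clock: 21.05
ee_pos: [0.5092, 0.0878, 0.1748]
eef_rot: [[-0.99, -0.135, -0.036], [-0.132, 0.989, -0.064], [0.044, -0.058, -0.997]]
contact_force: [-0.2, 0.4, -2.4]
width: 0.485
```

Emit:
apply_moves([
  [[-0.8,-3,0,0],[-0.8,-3,0,0],[-0.8,-3,0,0],[-0.7,-2,0,0],[0,0,0,0],[0,0,0,0],[0,0,0,0],[0,0,0,0]],
])

```text
clock: 21.72
ee_pos: [0.5557, -0.0293, 0.1765]
eef_rot: [[-0.99, -0.134, -0.041], [-0.132, 0.989, -0.065], [0.049, -0.059, -0.997]]
contact_force: [-1.1, -0.5, -2.4]
width: 0.484
```

Emit:
apply_moves([
  [[0.8,-0.2,1,1.5],[0,0,2,0],[0,0,2,0],[0,0,2,0],[0,0,1,0],[0,0,0,0],[0,0,0,0],[0,0,0,0]],
])

```text
clock: 22.38
ee_pos: [0.541, -0.0263, 0.0961]
eef_rot: [[-0.992, -0.122, -0.039], [-0.12, 0.991, -0.061], [0.047, -0.056, -0.997]]
contact_force: [-1.5, -0.2, -2.5]
width: 0.485
```

```bash
python3 hc.py
```

```text
p [ 0.541  -0.0263  0.0961] tx ang -173.1 z [-0.039 -0.061 -0.997]
6818 rect [ 9. -1.] [47.4 63.3] 89.65277099609375 zt -0.01138081909011803 n [0.002 0.027 1.   ] und [ 0.5326 -0.0287  0.0739]
```

Emit:
apply_moves([
  [[-0.2,-0.7,0.5,0.8],[-0.2,-0.6,1,0],[0,0,1,0],[0,0,1,0],[0,0,0.3,0],[0,0,0,0],[0,0,0,0],[0,0,0,0]],
])

```text
clock: 23.1
ee_pos: [0.5487, -0.0438, 0.0577]
eef_rot: [[-0.994, -0.106, -0.033], [-0.104, 0.993, -0.063], [0.039, -0.059, -0.998]]
contact_force: [-0.8, 0.5, -2.3]
width: 0.485
```

```bash
python3 - <<'E'
from hc import *
c,P=hc('g')
E
```

```text
p [ 0.5487 -0.0438  0.0577] tx ang -174.0 z [-0.033 -0.063 -0.998]
6814 rect [ 8.9 -0.6] [47.1 63.7] 88.93084716796875 zt -0.011403708299870354 n [-0.006  0.029  1.   ] und [ 0.5404 -0.0456  0.0355]
```

View pics/g.png

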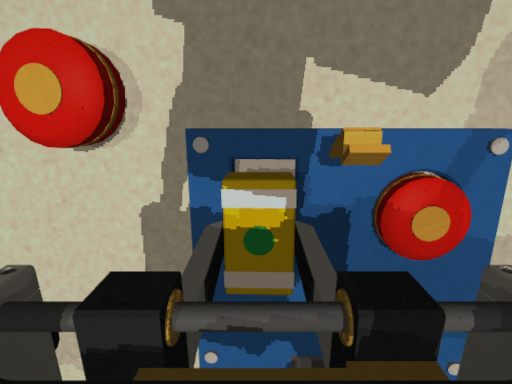

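Emit:
apply_moves([
  [[0.35,0.35,0,0],[0,0,0.4,0],[0,0,0.4,0],[0,0,0,0],[0,0,0,0],[0,0,0,0],[0,0,0,0],[0,0,0,0]],
])

```text
clock: 23.82
ee_pos: [0.5451, -0.0405, 0.0504]
eef_rot: [[-0.994, -0.106, -0.03], [-0.104, 0.993, -0.063], [0.036, -0.059, -0.998]]
contact_force: [-1.7, 0.7, -2.9]
width: 0.485
```

```bash
python3 hc.py
```

```text
p [ 0.5451 -0.0405  0.0504] tx ang -174.0 z [-0.03  -0.063 -0.998]
6820 rect [ 8.9 -0.7] [47.6 63.5] 89.25028228759766 zt -0.011352285004350635 n [-0.008  0.029  1.   ] und [ 0.5369 -0.0424  0.0281]
```

Emit:
apply_moves([
  [[0.05,-0.05,0.4,0],[0,0,0.3,0],[0,0,0.3,0],[0,0,0,0],[0,0,0,0],[0,0,0,0],[0,0,0,0],[0,0,0,0]],
])

```text
clock: 24.53
ee_pos: [0.5444, -0.042, 0.0392]
eef_rot: [[-0.994, -0.106, -0.03], [-0.104, 0.993, -0.063], [0.036, -0.059, -0.998]]
contact_force: [-0.2, -0.2, -1.8]
width: 0.486
```

Emit:
apply_moves([
  [[0,0,0.3,0],[0,0,0.3,0],[0,0,0,0],[0,0,0,0],[0,0,0,0],[0,0,0,0],[0,0,0,0],[0,0,0,0]],
])

```text
clock: 25.2
ee_pos: [0.5444, -0.0424, 0.0328]
eef_rot: [[-0.994, -0.106, -0.029], [-0.104, 0.993, -0.063], [0.036, -0.06, -0.998]]
contact_force: [-0.5, 0.7, -2.4]
width: 0.486
```

Emit:
apply_moves([
  [[0,0,0.15,0],[0,0,0,0],[0,0,0,0],[0,0,0,0],[0,0,0,0],[0,0,0,0],[0,0,0,0],[0,0,0,0]],
])

```text
clock: 25.87
ee_pos: [0.5448, -0.0426, 0.0316]
eef_rot: [[-0.994, -0.106, -0.028], [-0.104, 0.993, -0.063], [0.035, -0.06, -0.998]]
contact_force: [-1.2, 0.5, -1.6]
width: 0.486
```

Emit:
apply_moves([
  [[0,0,0,0],[0,0,0,0],[0,0,0,0],[0,0,0,0],[0,0,0,0],[0,0,0,0],[0,0,0,0],[0,0,0,0]],
], claw=95)

```text
clock: 26.53
ee_pos: [0.5456, -0.0428, 0.0323]
eef_rot: [[-0.994, -0.106, -0.026], [-0.104, 0.992, -0.064], [0.033, -0.061, -0.998]]
contact_force: [-1.5, -0.8, -0.8]
width: 0.947
```

Emit:
apply_moves([
  [[0,0,-1,0],[0,0,-2,0],[0,0,-3,0],[0,0,-3,0],[0,0,-3,0],[0,0,-2,0],[0,0,0,0],[0,0,0,0]],
])

```text
clock: 27.2
ee_pos: [0.5483, -0.033, 0.1812]
eef_rot: [[-0.994, -0.106, -0.028], [-0.104, 0.993, -0.063], [0.035, -0.06, -0.998]]
contact_force: [-1.4, 0.0, -1.8]
width: 0.952
```

```bash
cat > chk.py <<'E'
from m import *
def chk(n,c):
    P=cloud(c)
    for nm,x,y,r in(('bauble',.5314,.0761,.025),('cracker',.5442,-.0432,.02)):
        m=(np.hypot(P[...,0]-x,P[...,1]-y)<r)&(P[...,2]<.07)&(c['depth']>0); t=P[m]; z=np.median(t[:,2]); t=t[abs(t[:,2]-z)<.006]
        A=np.c_[t[:,:2]-[x,y],np.ones(len(t))]; f=np.linalg.lstsq(A,t[:,2],rcond=None)[0]
        print(n,nm,len(t),'z',z.round(4),'slope',f[:2].round(3))
    m=(P[...,2]>.032)&(P[...,2]<.055)&(np.hypot(P[...,0]-.5442,P[...,1]+.0432)<.056); q=P[m]
    print('  cracker rect',cv2.minAreaRect((q[:,:2]*1000).astype(np.float32)))
if __name__=='__main__':
    for n in('wrist','side','scene'): chk(n,grab(n))
E
python3 chk.py
```

```text
wrist bauble 1502 z 0.0428 slope [ 0.003 -0.012]
wrist cracker 923 z 0.0429 slope [ 0.003 -0.002]
  cracker rect ((545.0367431640625, -44.32161331176758), (80.3757095336914, 46.20352554321289), 6.605803966522217)
side bauble 142 z 0.044 slope [-0.019  0.024]
side cracker 107 z 0.0442 slope [0.037 0.02 ]
  cracker rect ((543.4638671875, -52.0634651184082), (81.37879180908203, 66.6590805053711), 8.785175323486328)
scene bauble 114 z 0.0462 slope [-0.033  0.024]
scene cracker 97 z 0.0451 slope [ 0.008 -0.01 ]
  cracker rect ((543.983642578125, -42.361854553222656), (81.39911651611328, 50.15538787841797), 5.648199558258057)
```

Both blanks are seated: their tops are at 43–44 mm, level and centred. For the lever, I shut the fingers, pass over the raised paddle, come down behind it on the hinge side, and then push along its arc.

Emit:
apply_moves([
  [[0,0,-3,0],[0,0,-3,0],[0,0,-3,0],[0,0,-1,0],[0,0,0,0],[0,0,0,0],[0,0,0,0],[0,0,0,0]],
], claw=0)

```text
clock: 28.02
ee_pos: [0.5427, -0.0263, 0.2659]
eef_rot: [[-0.992, -0.107, -0.065], [-0.103, 0.993, -0.058], [0.071, -0.051, -0.996]]
contact_force: [-1.0, -0.8, -0.9]
width: 0.419
```

```bash
cat > lev.py <<'E'
from m import *
O=np.array([.5925,.0223]); a=np.radians(6.1); J=np.array([[np.cos(a),-np.sin(a)],[np.sin(a),np.cos(a)]])
def jig(P): return np.concatenate([(P[...,:2]-O)@J,P[...,2:]],-1)
if __name__=='__main__':
    o=arm.get_obs(); print('tcp jig mm',(jig(o['ee_pos'])*1000).round(1),o['contact_force'].round(1),'tx',np.degrees(np.arctan2(o['eef_rot'][1,0],o['eef_rot'][0,0])).round(1),'z',o['eef_rot'][:,2].round(3))
    for n in('side','wrist'):
        c=grab(n); Q=jig(cloud(c))*1000; hsv=cv2.cvtColor(c['img'],cv2.COLOR_RGB2HSV)
        m=((cv2.inRange(hsv,(0,150,40),(6,255,255))>0)|(cv2.inRange(hsv,(176,150,40),(180,255,255))>0))&(abs(Q[...,1])<45)&(abs(Q[...,0])<130)&(Q[...,2]>50)
        q=Q[m]
        if len(q)>20: print(n,len(q),np.percentile(q,2,0).round(1),np.percentile(q,98,0).round(1),'elev of mean',np.degrees(np.arctan2(q[:,2].mean()-54,100-q[:,0].mean())).round(1))
E
python3 lev.py
```

```text
tcp jig mm [-54.7 -43.  265.9] [-1.  -0.8 -0.9] tx -174.1 z [-0.065 -0.058 -0.996]
side 61 [ -0.  -31.8 200.9] [ 23.8  -1.4 237.5] elev of mean 62.1
wrist 320 [-121.8  -34.5  227. ] [ 11.1 -17.  448.7] elev of mean 61.7
```

Emit:
apply_moves([
  [[-1,0.8,-0.3,0],[-2,0.8,0,0],[-2,0.8,0,0],[-2,0.8,0,0],[-2,0.6,0,0],[-1.5,0.5,0,0],[-0.8,0,0,0],[0,0,0,0]],
])

```text
clock: 28.78
ee_pos: [0.6566, 0.0352, 0.2538]
eef_rot: [[-0.992, -0.106, -0.07], [-0.102, 0.993, -0.055], [0.075, -0.047, -0.996]]
contact_force: [-0.9, -0.7, -0.9]
width: 0.006
```

```bash
python3 lev.py; python3 - <<'E'
from h import *
c=arm.read_camera('side'); cv2.imwrite('pics/i.png',cv2.resize(c['img'][100:250,170:320],(600,600))[...,::-1])
E
```

```text
tcp jig mm [ 65.1   6.  253.8] [-0.9 -0.7 -0.9] tx -174.1 z [-0.07  -0.055 -0.996]
side 91 [ -1.1 -32.  201.1] [ 22.3  18.8 237.9] elev of mean 62.0
wrist 2981 [  0.6 -29.3 199.5] [ 30.  30. 235.] elev of mean 63.3
```

View pics/i.png

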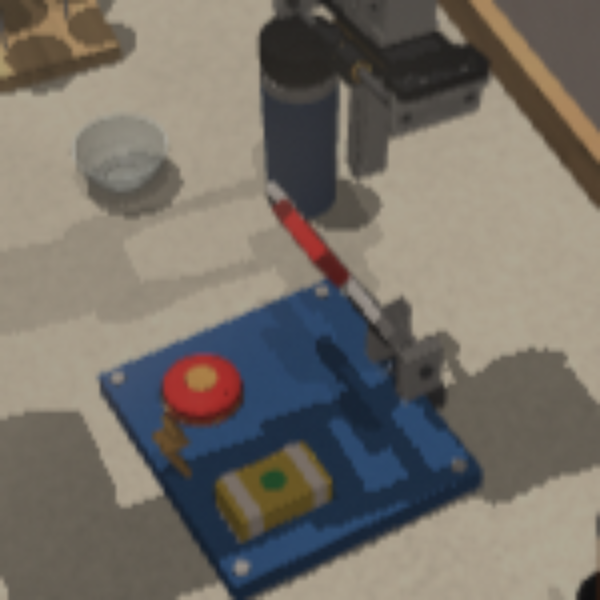

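Emit:
apply_moves([
  [[0,-0.3,1,0],[0,-0.3,1,0],[0,0,1,0],[0.7,0,0.6,0],[0.8,0,0,0],[0,0,0,0],[0,0,0,0],[0,0,0,0]],
])

```text
clock: 29.6
ee_pos: [0.6313, 0.0211, 0.2175]
eef_rot: [[-0.992, -0.101, -0.073], [-0.097, 0.994, -0.056], [0.078, -0.048, -0.996]]
contact_force: [-2.0, 0.2, -0.9]
width: 0.006
```

```bash
python3 lev.py
```

```text
tcp jig mm [ 38.4  -5.4 217.5] [-2.   0.2 -0.9] tx -174.4 z [-0.073 -0.056 -0.996]
side 97 [ -0.8 -32.1 202.2] [ 23.   28.5 237.3] elev of mean 62.0
wrist 3386 [  0.2 -29.4 199.7] [ 29.8  29.7 235. ] elev of mean 63.0
```

Emit:
apply_moves([
  [[0.7,0.3,0,0],[0.7,0.2,0.3,0],[0.7,0,0.4,0],[0.7,0,0.4,0],[0.7,0,0.5,0],[0.7,0,0.5,0],[0,0,0,0],[0,0,0,0]],
])

```text
clock: 30.37
ee_pos: [0.5997, 0.0217, 0.2055]
eef_rot: [[-0.994, -0.102, -0.032], [-0.1, 0.993, -0.055], [0.037, -0.052, -0.998]]
contact_force: [5.9, 0.6, 2.4]
width: 0.005
```

```bash
python3 lev.py
```

```text
tcp jig mm [  7.1  -1.4 205.5] [5.9 0.6 2.4] tx -174.3 z [-0.032 -0.055 -0.998]
side 99 [-23.5 -32.9 187.6] [  5.7  27.4 223.7] elev of mean 54.2
wrist 3229 [-22.8 -29.6 190.5] [  9.3  30.  221.2] elev of mean 55.2
```

Emit:
apply_moves([
  [[0.7,0,0.45,0],[0.7,0.1,0.5,0],[0.65,0,0.55,0],[0.65,0,0.6,0],[0.6,0.1,0.65,0],[0.6,0,0.7,0],[0.55,0,0.75,0],[0.5,0,0.75,0]],
])

```text
clock: 31.13
ee_pos: [0.5521, 0.0164, 0.1584]
eef_rot: [[-0.995, -0.101, -0.021], [-0.1, 0.994, -0.054], [0.026, -0.051, -0.998]]
contact_force: [4.2, 1.5, 5.6]
width: 0.006
```

```bash
python3 lev.py
```

```text
tcp jig mm [-40.8  -1.5 158.4] [4.2 1.5 5.6] tx -174.3 z [-0.021 -0.054 -0.998]
side 155 [-73.5 -31.4 146.8] [-34.7  28.5 172.1] elev of mean 34.2
wrist 4160 [-74.  -29.6 145.3] [-33.6  30.3 166.9] elev of mean 34.0
```

Emit:
apply_moves([
  [[0.5,0,0.7,0],[0.45,0.1,0.7,0],[0.4,0,0.75,0],[0.35,0,0.75,0],[0.3,0.1,0.75,0],[0.3,0,0.75,0],[0.2,0,0.75,0],[0.2,0,0.75,0]],
])

```text
clock: 31.9
ee_pos: [0.5255, 0.0134, 0.1032]
eef_rot: [[-0.995, -0.1, -0.014], [-0.099, 0.994, -0.052], [0.02, -0.051, -0.999]]
contact_force: [3.3, 1.5, 7.3]
width: 0.003
```

```bash
python3 lev.py
```

```text
tcp jig mm [-67.6  -1.7 103.2] [3.3 1.5 7.3] tx -174.3 z [-0.014 -0.052 -0.999]
side 194 [-100.   -31.4   94.9] [-58.7  30.6 109.7] elev of mean 15.2
wrist 4517 [-98.2 -29.7  95.6] [-54.8  30.5 105.6] elev of mean 14.6
```

Emit:
apply_moves([
  [[0.2,0.1,0.65,0],[0.2,0.1,0.65,0],[0.1,0,0.65,0],[0,0.1,0.65,0],[0,0,0.6,0],[0,0,0.6,0],[0,0,0.5,0],[0,0,0.4,0]],
])

```text
clock: 32.67
ee_pos: [0.5185, 0.0126, 0.0619]
eef_rot: [[-0.995, -0.1, -0.016], [-0.099, 0.994, -0.055], [0.021, -0.053, -0.998]]
contact_force: [1.3, 1.4, 9.1]
width: 0.001
```

```bash
python3 lev.py
```

```text
tcp jig mm [-74.6  -1.7  61.9] [1.3 1.4 9.1] tx -174.3 z [-0.016 -0.055 -0.998]
side 175 [-104.7  -30.6   53.9] [-62.3  30.8  67. ] elev of mean 2.6
wrist 4153 [-103.   -30.1   56. ] [-60.1  30.6  61.1] elev of mean 1.8
```

Nearly level. One more firm press should snap the catch.

Emit:
apply_moves([
  [[0,0,0.3,0],[0,0,0.3,0],[0,0,0.3,0],[0,0,0.3,0],[0,0,0.2,0],[0,0,0.2,0],[0,0,0,0],[0,0,0,0]],
])

```text
clock: 33.43
ee_pos: [0.5184, 0.0126, 0.0607]
eef_rot: [[-0.995, -0.099, -0.013], [-0.099, 0.994, -0.056], [0.019, -0.054, -0.998]]
contact_force: [2.4, 1.4, 8.9]
width: 0.004
```

```bash
python3 lev.py
```

```text
tcp jig mm [-74.7  -1.8  60.7] [2.4 1.4 8.9] tx -174.3 z [-0.013 -0.056 -0.998]
side 165 [-103.9  -31.4   53.3] [-62.7  31.5  65.5] elev of mean 2.0
wrist 4150 [-103.   -30.2   55.6] [-59.8  30.6  60.6] elev of mean 1.6
```

Emit:
apply_moves([
  [[0,0,0.5,0],[0,0,0.6,0],[0,0,0.7,0],[0,0,0.8,0],[0,0,0.8,0],[0,0,0.8,0],[0,0,0.8,0],[0,0,0.8,0]],
])

```text
clock: 34.2
ee_pos: [0.5185, 0.0125, 0.0565]
eef_rot: [[-0.995, -0.095, 0.003], [-0.095, 0.994, -0.058], [0.002, -0.058, -0.998]]
contact_force: [-11.7, 5.1, 57.8]
width: 0.005
```

```bash
python3 lev.py
```

```text
tcp jig mm [-74.6  -1.9  56.5] [-11.7   5.1  57.8] tx -174.5 z [ 0.003 -0.058 -0.998]
side 154 [-105.1  -31.1   51.3] [-62.7  29.6  62.4] elev of mean 1.0
wrist 4017 [-102.8  -30.3   52.7] [-60.   30.7  56.8] elev of mean 0.4
```

Emit:
apply_moves([
  [[0,0,-0.3,0],[0,0,-0.4,0],[0,0,-0.5,0],[0,0,-0.5,0],[0,0,0,0],[0,0,0,0],[0,0,0,0],[0,0,0,0]],
])

```text
clock: 34.97
ee_pos: [0.5039, 0.0133, 0.074]
eef_rot: [[-0.995, -0.098, -0.024], [-0.096, 0.994, -0.059], [0.03, -0.057, -0.998]]
contact_force: [-1.3, 0.2, -0.1]
width: 0.004
```

```bash
python3 lev.py
```

```text
tcp jig mm [-89.1   0.5  74. ] [-1.3  0.2 -0.1] tx -174.5 z [-0.024 -0.059 -0.998]
side 163 [-104.7  -31.8   55.8] [-62.8  25.6  66.7] elev of mean 2.4
wrist 2861 [-103.1  -30.3   55.2] [-59.9  30.8  62.6] elev of mean 2.2
```

The lever stays down with the tool off it. The tool drifted towards the catch, so I back off towards the hinge and then go up.

Emit:
apply_moves([
  [[-0.8,0,0,0],[-0.7,0,-0.5,0],[0,0,-2,0],[0,0,-3,0],[0,0,-3,0],[0,0,-3,0],[0,0,-2,0],[0,0,0,0]],
])

```text
clock: 35.73
ee_pos: [0.5276, 0.0235, 0.2131]
eef_rot: [[-0.995, -0.097, -0.028], [-0.096, 0.994, -0.059], [0.034, -0.056, -0.998]]
contact_force: [-0.7, -0.1, -0.4]
width: 0.004
```

```bash
python3 lev.py; python3 chk.py; python3 - <<'E'
from m import *
ims=[cv2.resize(ld(n)['img'][r0:r0+150,c0:c0+150],(400,400)) for n,r0,c0 in(('side',140,170),('scene',130,180))]
cv2.imwrite('pics/j.png',np.hstack(ims)[...,::-1])
s=ld('side'); blobs(s,(50,80,40),(80,255,255),100); blobs(s,(0,0,0),(180,255,40),200)
E
```

```text
tcp jig mm [-64.4   8.1 213.1] [-0.7 -0.1 -0.4] tx -174.5 z [-0.028 -0.059 -0.998]
side 234 [-104.4  -30.7   55.5] [-61.7  31.8  66.5] elev of mean 2.5
wrist 1894 [-101.7  -30.1   59.2] [-59.5  30.3  62.6] elev of mean 2.3
wrist bauble 757 z 0.0592 slope [0.055 0.011]
wrist cracker 508 z 0.0597 slope [0.086 0.009]
  cracker rect ((543.9600830078125, -41.7459716796875), (78.93898010253906, 51.43150329589844), 6.089299201965332)
side bauble 86 z 0.0593 slope [ 0.073 -0.   ]
side cracker 71 z 0.06 slope [0.07  0.028]
  cracker rect ((540.2363891601562, -35.06092834472656), (83.21428680419922, 73.30440521240234), 13.781719207763672)
scene bauble 73 z 0.0624 slope [-0.041  0.014]
scene cracker 58 z 0.0621 slope [-0.02   0.011]
  cracker rect ((542.0827026367188, -33.88444519042969), (83.18447875976562, 74.6789321899414), 13.297402381896973)
[263.  99.] 183 zt 0.064 min [0.824 0.414 0.035] max [0.891 0.515 0.068] rect [857.6 448.9] [67.7 64. ] 11.1
[291. 306.] 359 zt 0.063 min [ 0.53  -0.392  0.046] max [ 0.585 -0.337  0.065] rect [ 557.8 -364.6] [51.7 52.7] 42.7
[372. 335.] 292 zt 0.206 min [ 0.626 -0.575  0.174] max [ 0.675 -0.527  0.208] rect [ 652.7 -549.7] [33.5 32.4] 88.9
[243. 112.] 231 zt 0.189 min [0.67  0.241 0.161] max [0.731 0.308 0.193] rect [699.2 275.7] [62.4 55.6] 70.9
[323. 263.] 530 zt 0.090 min [ 0.676 -0.309  0.005] max [ 0.743 -0.242  0.098] rect [ 707.3 -277.5] [56.3 63.3] 53.9
```

View pics/j.png

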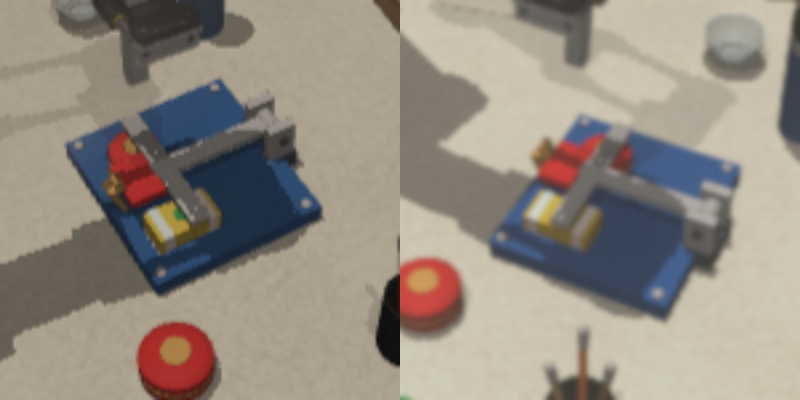

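The lever is latched level with the arm clear of it, the blanks sit under the bar, and the bystanders are unmoved. One last check of the blank tops outside the bar, then I hand in.

```bash
python3 - <<'E'
from lev import *
ok=True
for n in('wrist','side'):
    c=grab(n); P=cloud(c); Q=jig(P)*1000
    for nm,x,y,r in(('b',-55,60,28),('c',-55,-60,30)):
        m=(np.hypot(Q[...,0]-x,Q[...,1]-y)<r)&(Q[...,2]>36)&(Q[...,2]<50); q=Q[m]; z=np.median(q[:,2]); print(n,nm,len(q),z.round(1)); ok&=abs(z-44)<3
if ok: print('sign',arm.sign_off())
E
```

```text
wrist b 825 42.7
wrist c 793 42.9
side b 71 44.9
side c 128 43.6
the job is handed in; nothing more can be done
sign None
```

I set the bauble and the cracker in their nests, pressed the lever until the catch took it, and handed the job in at about 36 s of the 70 s allowed. No verdict was reported.

- **Blanks:** Both blank tops measured 43–45 mm above the bench, against 44 mm nominal. Before the lever was pressed they were within about 1–2 mm of the nest centres, and level by the wrist camera.
- **Lever:** It stays down by itself with the arm clear. The elevation I measured puts it at about 1.08 rad. I needed a second, firmer press: the first one stopped just short, and the second reached about 58 N at the wrist (limit 120 N).
- **Bystanders:** The jar, thermos and brush pot measured within a few millimetres of their starting places. The bowl I checked only by eye, and it looked unmoved.
- **Checks that disagreed:**
  - The side and scene cameras differ from the wrist camera by 2–4 mm in places. I used the wrist camera for all placing.
  - With the lever down, the bar hides much of both blanks. My level and outline check at that point mostly measured the bar, so I relied on the heights of the parts still visible.

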